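# Pin the fence arm into its fork

### The job

Pin the saw-fence arm into its steel fork: take the red-knobbed pivot pin out of the pin rack, lower it through the brass guide into the lined-up holes of fork and arm, and press it down against the spring catch until its collar sits flush on the brass rim. Let go of it, and leave the yellow and blue pins where they are in the rack.

Things in the scene. Friction and masses are not known exactly. Their poses are not given: they have to be found in the camera images.
- red_grip (a point): Centre of the round red knob (26 mm across, 46 mm tall, any grip yaw) of the right pin, upright in the rack, z up along its axis. Below the knob: steel collar 44 mm across, 6 mm thick, its underside 29 mm below this point; then the shank, 16 mm thick, 86 mm long, the last 16 mm tapering to a 6 mm nose, 115 mm below this point. About 0.12 kg. Raise it over 90 mm to clear the rack.
- yellow_grip (a point): Centre of the yellow knob of a bystander pin, too short for the fork; knob and collar as on the red one. The rack is a fixed wooden stand, its top 100 mm above the bench, with three pins hanging by their collars in 22 mm holes in a straight row, 90 mm apart, roughly along y; which colour is where varies.
- blue_grip (a point): Centre of the blue knob of a bystander pin, too thin for the fork; knob and collar as on the red one. It stands in the same rack. Rack and fork lie on opposite sides of the bench, either way round; a timber arm, 50 mm wide and 81 mm high, runs from the fork away from the robot.
- fork_mouth (a point): Centre of the mouth of the brass funnel on top of the fixed grey fork, level with its rim, 109 mm above the bench; z up along the hole. Funnel 36 mm wide inside (rim 42 mm outside), narrowing over 16 mm to a 21 mm hole. Spring rollers low down grip the shank: the last 15 to 25 mm must be pressed, with 6 to 12 N. Home: collar on rim, knob centre 29 mm above this point. Hole open 94 mm deep.

How it is judged (in metres and radians):
On the way, in this order (a step that is already met when the one before it is completed fails the run):
1. the red pin is out of its place in the rack (distance of red_grip from where it was at the start of the episode above 0.08 m), for 0.1 s.
2. the nose of the red pin is in the fork's guide and hole (horizontal distance between red_grip and fork_mouth below 0.012 m and z of red_grip in the frame of fork_mouth below 0.099 m), for 0.1 s.
At the end, for the whole second after the job is handed in: The red pin stands in the fork, its axis within 10 mm of the hole's and within 10 degrees of upright, its collar on the brass rim (gap at most 4 mm), released; the yellow and blue pins are within 25 mm of where they stood (horizontal distance between red_grip and fork_mouth below 0.01 m and z of red_grip in the frame of fork_mouth between 0.02 and 0.033 m and angle between red_grip's own z axis and vertical below 0.17 rad and distance of each of yellow_grip, blue_grip from where it was at the start of the episode below 0.025 m); the robot touches nothing.
It fails at once if the yellow or the blue pin is moved more than 25 mm (distance of any of yellow_grip, blue_grip from where it was at the start of the episode above 0.025 m).
It also fails if it takes over 42 s, if anything falls off the work surface, if the arm or the gripper's body presses on something with over 40 N, if the wrist force passes 120 N, or if a joint passes its speed limit or range.

### The arm

A 6-joint arm with a two-finger parallel gripper is mounted at the origin on the work surface. World frame = base frame: x ahead of the robot, y to its left, z up, the work surface at z = 0. Lengths are in m, angles in degrees, forces in N, time in s.
With the tool pointing down it reaches from about 0.25 to 0.725 m from the base axis. Payload 9.7 kg.
Tool frame: the origin (TCP) lies at the very end of the fingers, on their centre line; the grasp point (between the pads) lies 19 mm behind it; z points along the fingers, y is the line along which they close (so a half turn about z gives the same grasp; the last joint's range is limited). The gripper opens to 85 mm and grips with 20 to 120 N. Pads are 22 mm wide; open, the fingers measure 114 mm over their backs; the gripper's body (76 mm by 85 mm) begins 54 mm behind the grasp point. The pads swing forward as they close: fully open they stand 13 mm farther back than shut.
Start: joints at [65.604, 4.979, 10.078, 95.1, 0, 90], TCP at [0.227, 0.501, 0.231] pointing down, gripper open.
Joint ranges: [-179.16, 179.16], [-48.56, 103.87], [-65.8, 70.77], [-126.05, 130.52], [-82.76, 87.17], [-180, 180]. Speed limits (degrees/s): [127.2, 127.2, 147.25, 180, 180, 180].

### API

Orientations are given as [roll, pitch, yaw] about the fixed x, y, z axes, in that order (R = Rz(yaw) Ry(pitch) Rx(roll)).
In Python, from workcell import telemetry, optics, workorder gives the robot as it stands.
- The arm moves only by the shell command python3 -m handwheel 'ROWS' [FORCE]. ROWS is JSON, a list of rows, each an object of numbers: "tx", "ty", "tz": the shift along the tool's x, y, z in m; "ax", "ay", "az": the turn, a rotation vector about the tool's x, y, z in degrees; "jaw": the gripper command: -1 is shut, 1 is fully open, values between are in proportion. A call has exactly 10 rows; each row shifts and turns the commanded pose from where the row before left it, along the tool's axes as they then stand; what a row does not reach is not made up. A row lasts 1/8 s, in which the tool goes at most 62.5 mm and 10.7 degrees, less where a joint would pass 70% of its speed; a pose out of reach is approached as far as the arm can. A call is refused whole if a number of a shift passes 0.0625 or a number of a turn 10.7, either way. A call with a gripper value outside its range is refused whole. The fingers move at their own pace and stop on an object; FORCE is the grip in N (left out, the last holds). Time passes only in rows, so rows that do not move let the fingers close, or fill a call up. It gives the time, the measured TCP pose, the force, the opening and the grip force at its end, in the units of the state.
- telemetry.get_obs(): the state, without advancing time (a new reading comes with each control period).
- optics.camera(name): name is "scene" or "top" or "wrist"; returns a dict with "color" (384x512x3 uint8, red, green, blue), "K" (3x3 intrinsics, pixels), "extrinsics" (4x4, takes a point from camera to world coordinates); the wrist camera has in their place "mount" (4x4, takes a point from camera to tool coordinates, whose origin is the TCP and whose axes are the flange's). Camera axes: x right, y down, z forward; pixel columns grow to the right and rows downward; lengths in m; the calibration is good to about 2 mm. A picture is of the moment at which its call begins: read the wrist's pose just before it. There is no depth.
- workorder.job_done(): hands the job in; it is judged then, once.
The state is a dict: "time": time; "q": joint angles; "qd": joint speeds; "joint_efforts": joint torques, N m; "ee_pos": TCP position; "tcp_rot": TCP orientation; "wrist_force": force on the tool from outside, world axes, zero at the start; "torque": the same for the moment, N m; "opening": finger opening in m; "grasp_force": force on a finger pad.
Only numpy, scipy, OpenCV 4.12 (cv2) and the standard library are available. Lean on these libraries where they do the work, as an engineer would, in place of code of your own. Each camera call takes 0.05 s, during which the arm holds its last target. There are 200 camera calls.

## Working session

There is one attempt and no reset: what is moved stays moved. The work goes in short steps, Python scripts to look and compute and a shell command to move; the robot and the scene stay as the last step left them, time stands still between calls to the robot, and variables do not carry over. Pictures are saved under pics/ and viewed, at most 10 in all, crops included, and the job is handed in when it is done.

```bash
mkdir -p pics; cat > h.py <<'E'
import numpy as np, cv2
from workcell import telemetry, optics, workorder
def ray(c,uv,T=None):
    E=c["extrinsics"] if T is None else T
    E=np.array(E); d=E[:3,:3]@(np.linalg.inv(c["K"])@np.array([uv[0],uv[1],1.]))
    return E[:3,3],d
def plane(c,uv,z,T=None):
    o,d=ray(c,uv,T); return o+d*(z-o[2])/d[2]
def tri(rs):
    A=np.zeros((3,3));b=np.zeros(3)
    for o,d in rs:
        d=d/np.linalg.norm(d);P=np.eye(3)-np.outer(d,d);A+=P;b+=P@o
    p=np.linalg.solve(A,b)
    return p,[np.linalg.norm(np.cross(p-o,d/np.linalg.norm(d))) for o,d in rs]
HUE={'red':[(0,8),(172,180)],'yellow':[(24,34)],'blue':[(100,130)]}
def blobs(im,col,amin=40,s=120,v=60):
    h=cv2.cvtColor(im,cv2.COLOR_RGB2HSV);m=0
    for a,b in HUE[col]: m=m|cv2.inRange(h,(a,s,v),(b,255,255))
    n,l,st,ce=cv2.connectedComponentsWithStats(m)
    return [(st[i].tolist(),ce[i].round(1).tolist()) for i in range(1,n) if st[i][4]>=amin]
def save(im,n): cv2.imwrite(f'pics/{n}.png',cv2.cvtColor(im,cv2.COLOR_RGB2BGR))
E
python3 - <<'E'
from h import *
s=optics.camera("scene");t=optics.camera("top")
save(s["color"],'s0');save(t["color"],'t0')
for n,c in(('s',s),('t',t)):
    print(n,np.round(c["extrinsics"],3).tolist(),np.round(c["K"],0).tolist())
    for k in HUE: print(k,blobs(c["color"],k))
o=telemetry.get_obs();print(o)
E
```

```text
s [[0.801, 0.466, -0.376, 0.877], [0.599, -0.607, 0.522, -0.472], [0.015, -0.644, -0.765, 0.851], [0.0, 0.0, 0.0, 1.0]] [[355.0, 0.0, 257.0], [0.0, 355.0, 189.0], [0.0, 0.0, 1.0]]
red [([223, 252, 11, 18, 159], [228.0, 260.2])]
yellow [([401, 86, 19, 12, 109], [409.9, 92.1]), ([252, 229, 10, 8, 66], [256.4, 232.4])]
blue [([191, 279, 11, 10, 88], [196.1, 283.4])]
t [[-0.022, -0.999, 0.031, 0.499], [-0.999, 0.023, 0.022, -0.017], [-0.023, -0.031, -0.999, 1.007], [0.0, 0.0, 0.0, 1.0]] [[387.0, 0.0, 256.0], [0.0, 387.0, 193.0], [0.0, 0.0, 1.0]]
red [([486, 65, 26, 85, 905], [496.8, 110.0]), ([334, 154, 13, 12, 113], [340.7, 159.0])]
yellow [([493, 93, 19, 6, 100], [502.4, 95.8]), ([494, 130, 18, 6, 100], [502.9, 132.7]), ([295, 149, 12, 11, 106], [300.7, 154.0])]
blue [([237, 94, 32, 33, 289], [252.5, 110.0]), ([376, 159, 12, 10, 96], [381.4, 163.4])]
{'time': 0.1, 'q': array([6.56051877e+01, 5.00810368e+00, 1.00392678e+01, 9.51011947e+01,
       1.48466493e-03, 9.00001972e+01]), 'qd': array([-0.08399987, -0.04779687,  0.09569893, -0.03339142, -0.14928667,
       -0.01375613]), 'joint_efforts': array([-5.54999096e-04, -5.21562624e+01,  4.65653622e+01,  1.60136854e-02,
       -3.42194062e-05,  6.70863130e-06]), 'ee_pos': array([0.22706609, 0.50070279, 0.23065495]), 'tcp_rot': array([-1.79929969e+02, -1.48442275e-03,  1.55604989e+02]), 'wrist_force': array([ 0.4817793 , -0.10790335,  0.37882391]), 'torque': array([-0.00287325, -0.01684459,  0.01835774]), 'grasp_force': 0.0, 'opening': 0.08531636706272765}
```

View pics/s0.png

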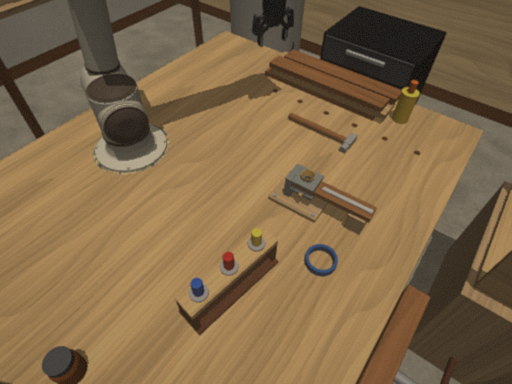

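View pics/t0.png

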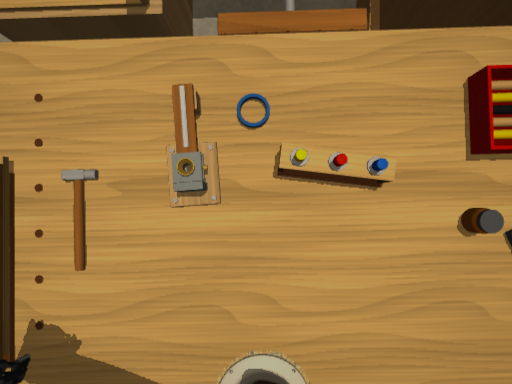

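```bash
python3 - <<'E'
from h import *
s=optics.camera("scene");t=optics.camera("top")
# knob centre z: rack top .1 + collar 6mm + 23 = .129 ; whole blob in top view ~ top face .152
for n,a,b in(('red',(228,260.2),(340.7,159)),('yellow',(256.4,232.4),(300.7,154)),('blue',(196.1,283.4),(381.4,163.4))):
    print(n,tri([ray(s,a),ray(t,b)]),plane(t,b,.152)[:2],plane(t,b,.129)[:2],plane(s,a,.129)[:2])
for n,c in(('s',s),('t',t)):
    h=cv2.cvtColor(c["color"],cv2.COLOR_RGB2HSV)
    m=cv2.inRange(h,(15,60,50),(30,255,255))
    k,l,st,ce=cv2.connectedComponentsWithStats(m)
    for i in range(1,k):
        if st[i][4]>30: print(n,st[i].tolist(),ce[i].round(1))
E
```

```text
red (array([ 0.59901485, -0.19010793,  0.13505879]), [np.float64(0.0001936022804325295), np.float64(0.0001936022804326319)]) [ 0.59722473 -0.18662692] [ 0.59985398 -0.19118071] [ 0.59650897 -0.18784148]
yellow (array([ 0.61073376, -0.09920583,  0.1491525 ]), [np.float64(0.0002268896439695261), np.float64(0.00022688964396951476)]) [ 0.61054101 -0.09879237] [ 0.6135284  -0.10098387] [ 0.60290573 -0.08863832]
blue (array([ 0.58538661, -0.27753929,  0.14673237]), [np.float64(0.0005628367639191801), np.float64(0.0005628367639192629)]) [ 0.5852679  -0.27555579] [ 0.58757558 -0.28250129] [ 0.57758191 -0.27299347]
s [0, 0, 54, 20, 518] [17.8  6. ]
s [127, 1, 51, 27, 117] [151.3  14. ]
s [197, 0, 34, 19, 319] [216.5   5.8]
s [300, 0, 212, 122, 10935] [442.6  41.5]
s [213, 13, 18, 10, 35] [221.4  18.3]
s [0, 14, 512, 370, 128569] [244.7 234.6]
s [303, 47, 18, 10, 45] [312.7  51.4]
s [66, 48, 15, 8, 32] [72.2 51.5]
s [46, 54, 20, 10, 32] [55.6 59.1]
s [20, 67, 22, 10, 31] [30.3 71.5]
s [15, 104, 17, 25, 41] [ 22.4 116. ]
s [465, 105, 18, 12, 38] [472.5 111.4]
s [492, 118, 20, 10, 44] [500.8 122.5]
s [309, 250, 24, 19, 349] [320.6 259.3]
t [0, 0, 512, 384, 177854] [250.1 198.3]
t [492, 81, 20, 8, 160] [501.5  84.5]
t [492, 92, 20, 10, 188] [501.8  96.7]
t [240, 99, 26, 24, 477] [252.8 110.3]
t [494, 118, 18, 9, 145] [502.4 121.5]
t [494, 129, 18, 10, 173] [502.7 133.7]
t [176, 157, 19, 19, 246] [184.8 166. ]
```

The scene view shows the red knob at (228,260), in the middle of the rack, and the fork's funnel at (308,176). In the top view the red knob is at (341,159) and the funnel ring at about (185.5,166.5).

```bash
python3 -m handwheel '[{"az":10.5,"tz":-0.01,"jaw":1},{"az":10.5,"tz":-0.01},{"az":10.5,"tz":-0.01},{"az":10.5,"tz":-0.01},{"az":10.5,"tz":-0.01},{"az":10.5,"tz":-0.01},{"az":10.5,"tz":-0.01},{"ty":0.03},{"ty":0.03},{"ty":0.03}]' 30
python3 - <<'E'
from h import *
t=optics.camera("top");s=optics.camera("scene");w=optics.camera("wrist")
print(plane(t,(185.5,166.5),.109),plane(s,(308,176),.109),tri([ray(t,(185.5,166.5)),ray(s,(308,176))]))
print(np.round(w["mount"],3).tolist(),w["K"].round(0).tolist())
F=plane(t,(185.5,166.5),.109)
o=telemetry.get_obs();from scipy.spatial.transform import Rotation as R
T=R.from_euler('xyz',o["tcp_rot"],degrees=True).as_matrix()
print(o["q"],o["ee_pos"],T.T@(F-o["ee_pos"]))
E
```

```text
[0.59360484 0.16670187 0.109     ] [0.59792566 0.1622451  0.109     ] (array([0.59473896, 0.16853198, 0.10129656]), [np.float64(0.00040397791859675544), np.float64(0.00040397791859694344)])
[[0.0, -0.96, -0.279, 0.071], [1.0, 0.0, -0.0, -0.001], [0.001, -0.279, 0.96, -0.144], [0.0, 0.0, 0.0, 1.0]] [[315.0, 0.0, 256.0], [0.0, 315.0, 194.0], [0.0, 0.0, 1.0]]
[6.56052777e+01 4.98925623e+00 1.00680117e+01 9.50988088e+01
 1.12399161e-03 8.99991280e+01] [0.22713672 0.50085628 0.2310933 ] [-0.47176318 -0.15292725  0.12213758]$[0]: bad value
```

```bash
python3 -m handwheel '[{"az":10.5,"tz":-0.01},{"az":10.5,"tz":-0.01},{"az":10.5,"tz":-0.01},{"az":10.5,"tz":-0.01},{"az":10.5,"tz":-0.01},{"az":10.5,"tz":-0.01},{"az":10.5,"tz":-0.01},{"ty":0.03},{"ty":0.03},{"ty":0.03}]' 30
```

```text
$[0]: bad value
```

```bash
python3 -m handwheel '[{"tx":0,"ty":0,"tz":-0.01,"ax":0,"ay":0,"az":10.5,"jaw":1},{"tx":0,"ty":0,"tz":-0.01,"ax":0,"ay":0,"az":10.5,"jaw":1},{"tx":0,"ty":0,"tz":-0.01,"ax":0,"ay":0,"az":10.5,"jaw":1},{"tx":0,"ty":0,"tz":-0.01,"ax":0,"ay":0,"az":10.5,"jaw":1},{"tx":0,"ty":0,"tz":-0.01,"ax":0,"ay":0,"az":10.5,"jaw":1},{"tx":0,"ty":0,"tz":-0.01,"ax":0,"ay":0,"az":10.5,"jaw":1},{"tx":0,"ty":0,"tz":-0.01,"ax":0,"ay":0,"az":10.5,"jaw":1},{"tx":0,"ty":0.03,"tz":0,"ax":0,"ay":0,"az":0,"jaw":1},{"tx":0,"ty":0.03,"tz":0,"ax":0,"ay":0,"az":0,"jaw":1},{"tx":0,"ty":0.03,"tz":0,"ax":0,"ay":0,"az":0,"jaw":1}]' 30
```

```text
time: 1.6
ee_pos: [0.3172, 0.4884, 0.3013]
tcp_rot: [180.0, -0.0, 82.1]
wrist_force: [0.2, 0.4, 0.3]
opening: 0.0854
grasp_force: 0.0
```

```bash
python3 -m handwheel '[{"tx":-0.035,"ty":0.04,"tz":0,"ax":0,"ay":0,"az":0,"jaw":1},{"tx":-0.035,"ty":0.04,"tz":0,"ax":0,"ay":0,"az":0,"jaw":1},{"tx":-0.035,"ty":0.04,"tz":0,"ax":0,"ay":0,"az":0,"jaw":1},{"tx":-0.035,"ty":0.04,"tz":0,"ax":0,"ay":0,"az":0,"jaw":1},{"tx":-0.035,"ty":0.04,"tz":0,"ax":0,"ay":0,"az":0,"jaw":1},{"tx":-0.035,"ty":0.04,"tz":0,"ax":0,"ay":0,"az":0,"jaw":1},{"tx":-0.035,"ty":0.04,"tz":0,"ax":0,"ay":0,"az":0,"jaw":1},{"tx":-0.035,"ty":0.04,"tz":0,"ax":0,"ay":0,"az":0,"jaw":1},{"tx":0,"ty":0,"tz":0,"ax":0,"ay":0,"az":0,"jaw":1},{"tx":0,"ty":0,"tz":0,"ax":0,"ay":0,"az":0,"jaw":1}]'
cat >> h.py <<'E'
from scipy.spatial.transform import Rotation as R
def wrist():
    o=telemetry.get_obs();c=optics.camera("wrist")
    T=np.eye(4);T[:3,:3]=R.from_euler('xyz',o["tcp_rot"],degrees=True).as_matrix();T[:3,3]=o["ee_pos"]
    return o,c,T@np.array(c["mount"])
E
python3 - <<'E'
from h import *
o,c,T=wrist();save(c["color"],'w1');np.savez('w1',T=T,K=c["K"],im=c["color"])
g=cv2.cvtColor(c["color"],cv2.COLOR_RGB2HSV)
m=cv2.inRange(g,(12,110,60),(26,255,255));print(o["ee_pos"],o["tcp_rot"])
p=np.linalg.inv(T)@np.array([.594,.167,.109,1]);print((np.array(c["K"])@(p[:3]/p[2])))
E
```

```text
time: 2.85
ee_pos: [0.5947, 0.1673, 0.3011]
tcp_rot: [-180.0, -0.0, 82.1]
wrist_force: [0.1, -0.5, 0.5]
opening: 0.0853
grasp_force: 0.0
[0.59470933 0.16726937 0.30112982] [-1.79971791e+02 -3.34887292e-03  8.20709207e+01]
[255.01965375 169.949848     1.        ]
```

View pics/w1.png

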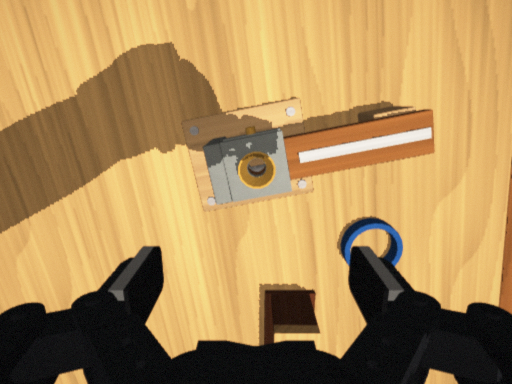

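The funnel ring is at about (256,170), which agrees with the prediction of (255,170).

```bash
python3 -m handwheel '[{"tx":-0.044,"ty":0.0065,"tz":0.005,"ax":0,"ay":0,"az":0,"jaw":1},{"tx":-0.044,"ty":0.0065,"tz":0.005,"ax":0,"ay":0,"az":0,"jaw":1},{"tx":-0.044,"ty":0.0065,"tz":0.005,"ax":0,"ay":0,"az":0,"jaw":1},{"tx":-0.044,"ty":0.0065,"tz":0.005,"ax":0,"ay":0,"az":0,"jaw":1},{"tx":-0.044,"ty":0.0065,"tz":0.005,"ax":0,"ay":0,"az":0,"jaw":1},{"tx":-0.044,"ty":0.0065,"tz":0.005,"ax":0,"ay":0,"az":0,"jaw":1},{"tx":-0.044,"ty":0.0065,"tz":0.005,"ax":0,"ay":0,"az":0,"jaw":1},{"tx":-0.044,"ty":0.0065,"tz":0.005,"ax":0,"ay":0,"az":0,"jaw":1},{"tx":0,"ty":0,"tz":0,"ax":0,"ay":0,"az":0,"jaw":1},{"tx":0,"ty":0,"tz":0,"ax":0,"ay":0,"az":0,"jaw":1}]'
python3 - <<'E'
from h import *
d=np.load('w1.npz');im=d['im'][140:200,225:285]
g=cv2.cvtColor(im,cv2.COLOR_RGB2HSV);m=cv2.inRange(g,(10,130,60),(30,255,255))
n,l,st,ce=cv2.connectedComponentsWithStats(m)
i=1+np.argmax(st[1:,4]);cs,_=cv2.findContours((l==i).astype(np.uint8),cv2.RETR_EXTERNAL,cv2.CHAIN_APPROX_NONE)
e=cv2.fitEllipse(cs[0]);uv=(e[0][0]+225,e[0][1]+140);print(st[i],e,uv,plane({'K':d['K']},uv,.109,d['T']))
print('px for 42mm',42e-3*d['K'][0,0]/(np.linalg.inv(d['T'])@[.594,.167,.109,1])[2])
o,c,T=wrist();save(c["color"],'w2');print(o["ee_pos"],o["tcp_rot"])
for k in HUE:
    for st,ce in blobs(c["color"],k,150): print(k,st,ce,plane(c,ce,.152,T),plane(c,ce,.129,T))
E
```

```text
time: 4.15
ee_pos: [0.598, -0.1874, 0.2617]
tcp_rot: [180.0, -0.0, 82.2]
wrist_force: [-0.2, 0.2, 0.1]
opening: 0.0854
grasp_force: 0.0
[ 13  12  37  36 799] ((31.12195587158203, 29.580406188964844), (35.454105377197266, 36.67694854736328), 98.122314453125) (256.12195587158203, 169.58040618896484) [0.59524016 0.16723959 0.109     ]
px for 42mm 38.72539487745544
[ 0.5979849  -0.18736157  0.26166112] [ 1.79982318e+02 -1.51918775e-02  8.21614244e+01]
red [243, 168, 29, 39, 904] [256.8, 187.6] [ 0.59933012 -0.18550256  0.152     ] [ 0.59858751 -0.19164106  0.129     ]
yellow [242, 61, 33, 35, 884] [257.8, 78.0] [ 0.61166495 -0.10067405  0.152     ] [ 0.61204255 -0.09910865  0.129     ]
blue [350, 0, 36, 6, 153] [367.7, 1.9] [ 0.69585193 -0.06090467  0.152     ] [ 0.70387516 -0.05572753  0.129     ]
blue [244, 254, 26, 45, 960] [256.3, 276.6] [ 0.58760684 -0.26808855  0.152     ] [ 0.58579955 -0.28172728  0.129     ]
```

View pics/w2.png

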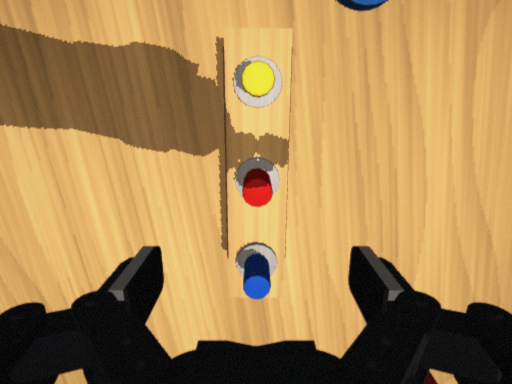

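The red knob's top face is centred near (257.5,191.5), which puts the pin at about (0.5985,-0.189). That agrees with the other views. The fingers straddle the rack crosswise, so I'll go down now.

```bash
python3 -m handwheel '[{"tx":-0.0015,"ty":0.0005,"tz":0.02,"ax":0,"ay":0,"az":0,"jaw":1},{"tx":0,"ty":0,"tz":0.02,"ax":0,"ay":0,"az":0,"jaw":1},{"tx":0,"ty":0,"tz":0.02,"ax":0,"ay":0,"az":0,"jaw":1},{"tx":0,"ty":0,"tz":0.02,"ax":0,"ay":0,"az":0,"jaw":1},{"tx":0,"ty":0,"tz":0.02,"ax":0,"ay":0,"az":0,"jaw":1},{"tx":0,"ty":0,"tz":0.02,"ax":0,"ay":0,"az":0,"jaw":1},{"tx":0,"ty":0,"tz":0.015,"ax":0,"ay":0,"az":0,"jaw":1},{"tx":0,"ty":0,"tz":0.012,"ax":0,"ay":0,"az":0,"jaw":1},{"tx":0,"ty":0,"tz":0,"ax":0,"ay":0,"az":0,"jaw":1},{"tx":0,"ty":0,"tz":0,"ax":0,"ay":0,"az":0,"jaw":1}]'
python3 -m handwheel '[{"tx":0,"ty":0,"tz":0,"ax":0,"ay":0,"az":0,"jaw":-1},{"tx":0,"ty":0,"tz":0,"ax":0,"ay":0,"az":0,"jaw":-1},{"tx":0,"ty":0,"tz":0,"ax":0,"ay":0,"az":0,"jaw":-1},{"tx":0,"ty":0,"tz":0,"ax":0,"ay":0,"az":0,"jaw":-1},{"tx":0,"ty":0,"tz":0,"ax":0,"ay":0,"az":0,"jaw":-1},{"tx":0,"ty":0,"tz":0,"ax":0,"ay":0,"az":0,"jaw":-1},{"tx":0,"ty":0,"tz":0,"ax":0,"ay":0,"az":0,"jaw":-1},{"tx":0,"ty":0,"tz":0,"ax":0,"ay":0,"az":0,"jaw":-1},{"tx":0,"ty":0,"tz":0,"ax":0,"ay":0,"az":0,"jaw":-1},{"tx":0,"ty":0,"tz":0,"ax":0,"ay":0,"az":0,"jaw":-1}]' 60
```

```text
time: 5.45
ee_pos: [0.5985, -0.1902, 0.115]
tcp_rot: [179.9, 0.0, 82.1]
wrist_force: [0.6, -0.3, -0.2]
opening: 0.0855
grasp_force: 0.0
time: 6.7
ee_pos: [0.5984, -0.1902, 0.1146]
tcp_rot: [180.0, 0.0, 82.1]
wrist_force: [0.3, -0.6, 5.5]
opening: 0.0248
grasp_force: 58.9
```

```bash
python3 -m handwheel '[{"tx":0,"ty":0,"tz":-0.01,"ax":0,"ay":0,"az":0,"jaw":-1},{"tx":0,"ty":0,"tz":-0.02,"ax":0,"ay":0,"az":0,"jaw":-1},{"tx":0,"ty":0,"tz":-0.02,"ax":0,"ay":0,"az":0,"jaw":-1},{"tx":0,"ty":0,"tz":-0.02,"ax":0,"ay":0,"az":0,"jaw":-1},{"tx":0,"ty":0,"tz":-0.02,"ax":0,"ay":0,"az":0,"jaw":-1},{"tx":0,"ty":0,"tz":-0.02,"ax":0,"ay":0,"az":0,"jaw":-1},{"tx":0,"ty":0,"tz":-0.02,"ax":0,"ay":0,"az":0,"jaw":-1},{"tx":0,"ty":0,"tz":-0.02,"ax":0,"ay":0,"az":0,"jaw":-1},{"tx":0,"ty":0,"tz":0,"ax":0,"ay":0,"az":0,"jaw":-1},{"tx":0,"ty":0,"tz":0,"ax":0,"ay":0,"az":0,"jaw":-1}]'
python3 - <<'E'
from h import *
o,c,T=wrist();s=optics.camera("scene");print(o["ee_pos"],o["grasp_force"])
a=c["color"];b=cv2.resize(s["color"][200:300,160:300],None,fx=3.8,fy=3.8)[:384]
save(cv2.resize(np.hstack([a[:,130:390],b]),None,fx=1,fy=1),'g1');print(a.shape,b.shape)
E
```

```text
time: 7.95
ee_pos: [0.5981, -0.19, 0.2632]
tcp_rot: [-179.9, -0.0, 82.1]
wrist_force: [0.4, 0.2, -2.6]
opening: 0.0243
grasp_force: 59.1
[ 0.59813169 -0.19004942  0.26320781] 59.11475479602814Traceback (most recent call last):
  File "<stdin>", line 4, in <module>
    return _nx.concatenate(arrs, 1, dtype=dtype, casting=casting)
           ~~~~~~~~~~~~~~~^^^^^^^^^^^^^^^^^^^^^^^^^^^^^^^^^^^^^^^
ValueError: all the input array dimensions except for the concatenation axis must match exactly, but along dimension 0, the array at index 0 has size 384 and the array at index 1 has size 380
```

```bash
python3 -m handwheel '[{"tx":0.01,"ty":-0.0015,"tz":-0.02,"ax":0,"ay":0,"az":0,"jaw":-1},{"tx":0.035,"ty":-0.005,"tz":0,"ax":0,"ay":0,"az":0,"jaw":-1},{"tx":0.045,"ty":-0.0065,"tz":0,"ax":0,"ay":0,"az":0,"jaw":-1},{"tx":0.045,"ty":-0.0065,"tz":0,"ax":0,"ay":0,"az":0,"jaw":-1},{"tx":0.045,"ty":-0.0065,"tz":0,"ax":0,"ay":0,"az":0,"jaw":-1},{"tx":0.045,"ty":-0.0065,"tz":0,"ax":0,"ay":0,"az":0,"jaw":-1},{"tx":0.045,"ty":-0.0065,"tz":0,"ax":0,"ay":0,"az":0,"jaw":-1},{"tx":0.045,"ty":-0.0065,"tz":0,"ax":0,"ay":0,"az":0,"jaw":-1},{"tx":0.035,"ty":-0.006,"tz":0,"ax":0,"ay":0,"az":0,"jaw":-1},{"tx":0.004,"ty":-0.001,"tz":0,"ax":0,"ay":0,"az":0,"jaw":-1}]'
python3 -m handwheel '[{"tx":0,"ty":0,"tz":0.01,"ax":0,"ay":0,"az":0,"jaw":-1},{"tx":0,"ty":0,"tz":0.01,"ax":0,"ay":0,"az":0,"jaw":-1},{"tx":0,"ty":0,"tz":0.01,"ax":0,"ay":0,"az":0,"jaw":-1},{"tx":0,"ty":0,"tz":0.01,"ax":0,"ay":0,"az":0,"jaw":-1},{"tx":0,"ty":0,"tz":0.01,"ax":0,"ay":0,"az":0,"jaw":-1},{"tx":0,"ty":0,"tz":0,"ax":0,"ay":0,"az":0,"jaw":-1},{"tx":0,"ty":0,"tz":0,"ax":0,"ay":0,"az":0,"jaw":-1},{"tx":0,"ty":0,"tz":0,"ax":0,"ay":0,"az":0,"jaw":-1},{"tx":0,"ty":0,"tz":0,"ax":0,"ay":0,"az":0,"jaw":-1},{"tx":0,"ty":0,"tz":0,"ax":0,"ay":0,"az":0,"jaw":-1}]'
python3 - <<'E'
from h import *
o,c,T=wrist();s=optics.camera("scene");print(o["ee_pos"],o["grasp_force"])
a=c["color"][:,130:390];b=cv2.resize(s["color"][100:228,240:368],(384,384))
save(np.hstack([a,b]),'g1')
E
```

```text
time: 9.3
ee_pos: [0.5944, 0.1698, 0.2831]
tcp_rot: [-179.9, 0.0, 82.3]
wrist_force: [-0.6, 0.6, -1.0]
opening: 0.0247
grasp_force: 59.4
time: 10.55
ee_pos: [0.5949, 0.1677, 0.2344]
tcp_rot: [180.0, -0.0, 82.1]
wrist_force: [-0.1, -0.2, -0.7]
opening: 0.0247
grasp_force: 59.4
[0.59494279 0.16774229 0.23442179] 59.3528938293457
```

View pics/g1.png

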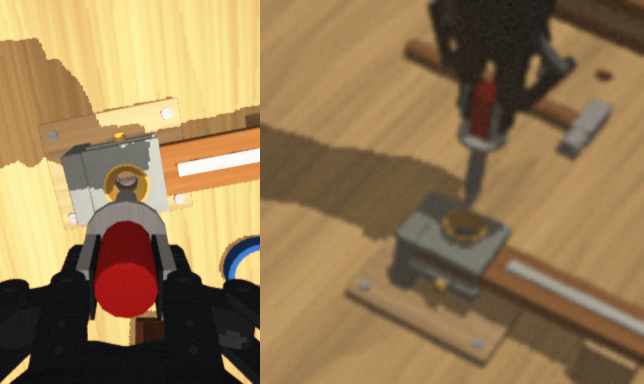

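The pin is held over the funnel. In the scene crop, its nose is at about (471,203) and its knob at (485,108). I'll compare these with where an upright pin would appear.

```bash
python3 - <<'E'
from h import *
o,c,T=wrist();s=optics.camera("scene");P=o["ee_pos"]
def pr(c,E,p):
    q=np.linalg.inv(E)@np.r_[p,1];return (np.array(c["K"])@(q[:3]/q[2]))[:2].round(1)
for z in(.019+.023,.019,-.01,-.096):
    p=P+[0,0,z];a=pr(s,np.array(s["extrinsics"]),p);b=pr(c,T,p)
    print(z,'scene crop',(a-[240,100])*3+[260,0],'wrist crop',b-[130,0])
print(blobs(s["color"],'red'),blobs(c["color"],'red',200))
E
```

```text
0.041999999999999996 scene crop [489.8  86.4] wrist crop [125.5 298.9]
0.019 scene crop [485.9 107.4] wrist crop [125.5 267.7]
-0.01 scene crop [481.1 132.9] wrist crop [125.5 240.1]
-0.096 scene crop [468.2 201.6] wrist crop [125.5 194.5]
[([310, 127, 9, 19, 123], [313.8, 135.3])] [([224, 221, 65, 97, 4949], [255.5, 270.9])]
```

The pin is upright to within about 1 px. I'll lower it into the bore slowly.

```bash
python3 -m handwheel '[{"tx":0,"ty":0,"tz":0.007,"ax":0,"ay":0,"az":0,"jaw":-1},{"tx":0,"ty":0,"tz":0.007,"ax":0,"ay":0,"az":0,"jaw":-1},{"tx":0,"ty":0,"tz":0.007,"ax":0,"ay":0,"az":0,"jaw":-1},{"tx":0,"ty":0,"tz":0.007,"ax":0,"ay":0,"az":0,"jaw":-1},{"tx":0,"ty":0,"tz":0.007,"ax":0,"ay":0,"az":0,"jaw":-1},{"tx":0,"ty":0,"tz":0.007,"ax":0,"ay":0,"az":0,"jaw":-1},{"tx":0,"ty":0,"tz":0.005,"ax":0,"ay":0,"az":0,"jaw":-1},{"tx":0,"ty":0,"tz":0.003,"ax":0,"ay":0,"az":0,"jaw":-1},{"tx":0,"ty":0,"tz":0,"ax":0,"ay":0,"az":0,"jaw":-1},{"tx":0,"ty":0,"tz":0,"ax":0,"ay":0,"az":0,"jaw":-1}]'
```

```text
time: 12.0
ee_pos: [0.595, 0.1677, 0.1846]
tcp_rot: [180.0, -0.0, 82.1]
wrist_force: [0.8, 0.7, -2.1]
opening: 0.0246
grasp_force: 59.4
```

```bash
python3 -m handwheel '[{"tx":0,"ty":0,"tz":0.005,"ax":0,"ay":0,"az":0,"jaw":-1},{"tx":0,"ty":0,"tz":0.005,"ax":0,"ay":0,"az":0,"jaw":-1},{"tx":0,"ty":0,"tz":0.005,"ax":0,"ay":0,"az":0,"jaw":-1},{"tx":0,"ty":0,"tz":0.005,"ax":0,"ay":0,"az":0,"jaw":-1},{"tx":0,"ty":0,"tz":0.005,"ax":0,"ay":0,"az":0,"jaw":-1},{"tx":0,"ty":0,"tz":0.005,"ax":0,"ay":0,"az":0,"jaw":-1},{"tx":0,"ty":0,"tz":0.004,"ax":0,"ay":0,"az":0,"jaw":-1},{"tx":0,"ty":0,"tz":0,"ax":0,"ay":0,"az":0,"jaw":-1},{"tx":0,"ty":0,"tz":0,"ax":0,"ay":0,"az":0,"jaw":-1},{"tx":0,"ty":0,"tz":0,"ax":0,"ay":0,"az":0,"jaw":-1}]'
```

```text
time: 13.25
ee_pos: [0.595, 0.1676, 0.1505]
tcp_rot: [180.0, 0.0, 82.1]
wrist_force: [0.5, -1.9, -1.4]
opening: 0.0246
grasp_force: 59.4
```

```bash
python3 -m handwheel '[{"tx":0,"ty":0,"tz":0.003,"ax":0,"ay":0,"az":0,"jaw":-1},{"tx":0,"ty":0,"tz":0.003,"ax":0,"ay":0,"az":0,"jaw":-1},{"tx":0,"ty":0,"tz":0.003,"ax":0,"ay":0,"az":0,"jaw":-1},{"tx":0,"ty":0,"tz":0.003,"ax":0,"ay":0,"az":0,"jaw":-1},{"tx":0,"ty":0,"tz":0.003,"ax":0,"ay":0,"az":0,"jaw":-1},{"tx":0,"ty":0,"tz":0.003,"ax":0,"ay":0,"az":0,"jaw":-1},{"tx":0,"ty":0,"tz":0.003,"ax":0,"ay":0,"az":0,"jaw":-1},{"tx":0,"ty":0,"tz":0.002,"ax":0,"ay":0,"az":0,"jaw":-1},{"tx":0,"ty":0,"tz":0,"ax":0,"ay":0,"az":0,"jaw":-1},{"tx":0,"ty":0,"tz":0,"ax":0,"ay":0,"az":0,"jaw":-1}]' 80
```

```text
time: 14.5
ee_pos: [0.5946, 0.1676, 0.1268]
tcp_rot: [-179.9, 0.0, 82.1]
wrist_force: [-0.1, -1.4, -3.9]
opening: 0.0243
grasp_force: 78.6
```

```bash
python3 -m handwheel '[{"tx":0,"ty":0,"tz":0.001,"ax":0,"ay":0,"az":0,"jaw":-1},{"tx":0,"ty":0,"tz":0.001,"ax":0,"ay":0,"az":0,"jaw":-1},{"tx":0,"ty":0,"tz":0.001,"ax":0,"ay":0,"az":0,"jaw":-1},{"tx":0,"ty":0,"tz":0,"ax":0,"ay":0,"az":0,"jaw":-1},{"tx":0,"ty":0,"tz":0,"ax":0,"ay":0,"az":0,"jaw":-1},{"tx":0,"ty":0,"tz":0,"ax":0,"ay":0,"az":0,"jaw":-1},{"tx":0,"ty":0,"tz":0,"ax":0,"ay":0,"az":0,"jaw":-1},{"tx":0,"ty":0,"tz":0,"ax":0,"ay":0,"az":0,"jaw":-1},{"tx":0,"ty":0,"tz":0,"ax":0,"ay":0,"az":0,"jaw":-1},{"tx":0,"ty":0,"tz":0,"ax":0,"ay":0,"az":0,"jaw":-1}]'
python3 - <<'E'
from h import *
o,c,T=wrist();s=optics.camera("scene");print(o["ee_pos"],o["wrist_force"])
a=c["color"][:,130:390];b=cv2.resize(s["color"][120:216,264:360],(384,384))
save(np.hstack([a,b]),'g2')
E
```

```text
time: 15.75
ee_pos: [0.5949, 0.1677, 0.1243]
tcp_rot: [180.0, -0.0, 82.1]
wrist_force: [1.0, 0.0, -2.3]
opening: 0.0244
grasp_force: 78.5
[0.59489692 0.16771504 0.12428376] [ 9.99298483e-01  1.54436061e-03 -2.32003422e+00]
```

View pics/g2.png

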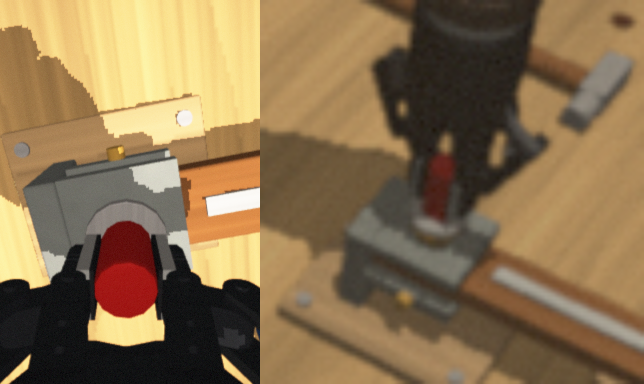

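```bash
python3 -m handwheel '[{"tx":0,"ty":0,"tz":0.001,"ax":0,"ay":0,"az":0,"jaw":-1},{"tx":0,"ty":0,"tz":0.001,"ax":0,"ay":0,"az":0,"jaw":-1},{"tx":0,"ty":0,"tz":0.001,"ax":0,"ay":0,"az":0,"jaw":-1},{"tx":0,"ty":0,"tz":0.001,"ax":0,"ay":0,"az":0,"jaw":-1},{"tx":0,"ty":0,"tz":0,"ax":0,"ay":0,"az":0,"jaw":-1},{"tx":0,"ty":0,"tz":0,"ax":0,"ay":0,"az":0,"jaw":-1},{"tx":0,"ty":0,"tz":0,"ax":0,"ay":0,"az":0,"jaw":-1},{"tx":0,"ty":0,"tz":0,"ax":0,"ay":0,"az":0,"jaw":-1},{"tx":0,"ty":0,"tz":0,"ax":0,"ay":0,"az":0,"jaw":-1},{"tx":0,"ty":0,"tz":0,"ax":0,"ay":0,"az":0,"jaw":-1}]'
```

```text
time: 17.1
ee_pos: [0.5953, 0.1679, 0.1235]
tcp_rot: [179.8, -0.1, 82.1]
wrist_force: [-4.3, -3.3, 16.8]
opening: 0.0245
grasp_force: 80.6
```

```bash
python3 -m handwheel '[{"tx":0,"ty":0,"tz":0.001,"ax":0,"ay":0,"az":0,"jaw":-1},{"tx":0,"ty":0,"tz":0.001,"ax":0,"ay":0,"az":0,"jaw":-1},{"tx":0,"ty":0,"tz":0,"ax":0,"ay":0,"az":0,"jaw":-1},{"tx":0,"ty":0,"tz":0,"ax":0,"ay":0,"az":0,"jaw":-1},{"tx":0,"ty":0,"tz":0,"ax":0,"ay":0,"az":0,"jaw":-1},{"tx":0,"ty":0,"tz":0,"ax":0,"ay":0,"az":0,"jaw":-1},{"tx":0,"ty":0,"tz":0,"ax":0,"ay":0,"az":0,"jaw":-1},{"tx":0,"ty":0,"tz":0,"ax":0,"ay":0,"az":0,"jaw":-1},{"tx":0,"ty":0,"tz":0,"ax":0,"ay":0,"az":0,"jaw":-1},{"tx":0,"ty":0,"tz":0,"ax":0,"ay":0,"az":0,"jaw":-1}]'
```

```text
time: 18.35
ee_pos: [0.5957, 0.1681, 0.1234]
tcp_rot: [179.7, -0.2, 82.1]
wrist_force: [-6.7, -3.2, 27.8]
opening: 0.0243
grasp_force: 81.7
```

It has reached a hard stop at the predicted seating height. I'll relieve the load, open the fingers, and rise.

```bash
python3 -m handwheel '[{"tx":0,"ty":0,"tz":-0.002,"ax":0,"ay":0,"az":0,"jaw":-1},{"tx":0,"ty":0,"tz":-0.002,"ax":0,"ay":0,"az":0,"jaw":-1},{"tx":0,"ty":0,"tz":0,"ax":0,"ay":0,"az":0,"jaw":0},{"tx":0,"ty":0,"tz":0,"ax":0,"ay":0,"az":0,"jaw":1},{"tx":0,"ty":0,"tz":0,"ax":0,"ay":0,"az":0,"jaw":1},{"tx":0,"ty":0,"tz":0,"ax":0,"ay":0,"az":0,"jaw":1},{"tx":0,"ty":0,"tz":0,"ax":0,"ay":0,"az":0,"jaw":1},{"tx":0,"ty":0,"tz":0,"ax":0,"ay":0,"az":0,"jaw":1},{"tx":0,"ty":0,"tz":0,"ax":0,"ay":0,"az":0,"jaw":1},{"tx":0,"ty":0,"tz":0,"ax":0,"ay":0,"az":0,"jaw":1}]'
python3 -m handwheel '[{"tx":0,"ty":0,"tz":-0.01,"ax":0,"ay":0,"az":0,"jaw":1},{"tx":0,"ty":0,"tz":-0.02,"ax":0,"ay":0,"az":0,"jaw":1},{"tx":0,"ty":0,"tz":-0.02,"ax":0,"ay":0,"az":0,"jaw":1},{"tx":0,"ty":0,"tz":-0.02,"ax":0,"ay":0,"az":0,"jaw":1},{"tx":0,"ty":0,"tz":-0.02,"ax":0,"ay":0,"az":0,"jaw":1},{"tx":0,"ty":0,"tz":-0.02,"ax":0,"ay":0,"az":0,"jaw":1},{"tx":0,"ty":0,"tz":-0.02,"ax":0,"ay":0,"az":0,"jaw":1},{"tx":0,"ty":0,"tz":-0.02,"ax":0,"ay":0,"az":0,"jaw":1},{"tx":0,"ty":0,"tz":0,"ax":0,"ay":0,"az":0,"jaw":1},{"tx":0,"ty":0,"tz":0,"ax":0,"ay":0,"az":0,"jaw":1}]'
python3 - <<'E'
from h import *
o,c,T=wrist();s=optics.camera("scene");t=optics.camera("top")
rs=blobs(s["color"],'red');rw=blobs(c["color"],'red',150);print(rs,rw)
print(tri([ray(s,rs[0][1]),ray(c,rw[0][1],T)]))
for k in('yellow','blue'):print(k,blobs(s["color"],k),blobs(t["color"],k))
a=c["color"][60:,130:390];b=cv2.resize(s["color"][120:201,264:345],(324,324))
save(np.hstack([a,b]),'g3')
E
```

```text
time: 19.6
ee_pos: [0.5949, 0.1677, 0.1223]
tcp_rot: [-180.0, -0.0, 82.1]
wrist_force: [0.2, -0.7, 0.7]
opening: 0.0856
grasp_force: 0.0
time: 20.85
ee_pos: [0.5949, 0.1677, 0.2717]
tcp_rot: [-180.0, 0.0, 82.1]
wrist_force: [-0.3, 0.5, 0.7]
opening: 0.0851
grasp_force: 0.0
[([305, 159, 10, 16, 123], [309.2, 166.2])] [([241, 166, 30, 38, 898], [255.2, 185.1])]
(array([0.59422073, 0.16680164, 0.14280077]), [np.float64(0.00016057394513915697), np.float64(0.00016057394513918562)])
yellow [([402, 86, 18, 12, 110], [410.3, 92.3]), ([252, 229, 10, 8, 66], [256.4, 232.4])] [([493, 93, 19, 6, 100], [502.4, 95.8]), ([494, 130, 18, 6, 100], [502.9, 132.7]), ([295, 149, 12, 11, 106], [300.7, 154.0])]
blue [([191, 279, 11, 10, 86], [196.1, 283.4])] [([237, 94, 32, 33, 290], [252.5, 110.1]), ([376, 159, 12, 11, 100], [381.2, 163.6])]
```

View pics/g3.png

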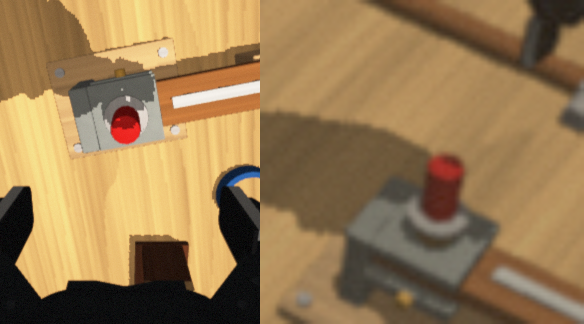

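The pin stands alone and upright in the fork. I'll calibrate the height reading against the same two views of it in the rack, where the height is known to be 0.129.

```bash
python3 - <<'E'
from h import *
o,c,T=wrist();s=optics.camera("scene")
T2=np.eye(4);T2[:3,:3]=R.from_euler('xyz',[179.982,-.015,82.161],degrees=True).as_matrix();T2[:3,3]=[.59798,-.18736,.26166]
print(tri([ray(s,(228,260.2)),ray(c,(256.8,187.6),T2@np.array(c["mount"]))]))
def pr(p):
    q=np.linalg.inv(np.array(s["extrinsics"]))@np.r_[p,1];return (np.array(s["K"])@(q[:3]/q[2]))[:2].round(2)
for p in((.5985,-.189,.129),(.595,.1675,.138),(.595,.1675,.144)):print(pr(p))
E
```

```text
(array([ 0.59875888, -0.19010824,  0.13476125]), [np.float64(1.0996369596798468e-05), np.float64(1.0996369596869136e-05)])
[228.35 261.04]
[309.4 167.4]
[309.68 165.9 ]
```

```bash
python3 -c "
from workcell import workorder
print(workorder.job_done())"
```

```text
the job is handed in; nothing more can be done
None
```

The red pin is pressed home in the fork and released, with its collar on the brass rim to within about 1 mm by camera; the yellow and blue pins did not move, and I handed the job in at about 21 s on the robot's clock (no verdict was returned).

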